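# Open the combination lock on the bathroom medicine box

## Task

Lift the white splash cover off the medicine box by its knob and set it down upright on the flat steel tray without dropping it. Then turn the combination dial click by click until its arrowhead points at the shackle, pull the shackle straight up out of the box, and finish while holding the shackle, upright, at least 10 cm above where it sat; do not let go of it. Leave the toiletries where they stand.

Things in the scene. Friction and masses are not known exactly. Their poses are not given: they have to be found in the camera images.
- lockbox: Grey steel medicine box, fixed: 120 mm (its x) by 190 mm (its y), 60 mm tall. Origin at the centre of its underside, z up. On its flat top deck, at x = 0, stand the dial (axis at y = -34 mm) and the shackle (legs entering the deck at y = +18 and +56 mm). The splash cover stands over both at the start.
- cover_knob (a point): Centre of the knob of the loose white cover; axes of the cover, z up. Knob: upright steel cylinder 25 mm across, 26 mm tall. Cover: upside-down box open below, 74 mm (x) by 148 mm (y), 64 mm tall, walls 4 mm, 0.22 kg; its rim is 83 mm below this point. It starts centred on the box's deck; raise it 60 mm straight up before moving it sideways.
- tray_top (a point): Centre of the upper face of the flat steel tray, a fixed plate 140 mm (x) by 210 mm (y), 6 mm thick, on the shelf. The cover belongs here, standing on its rim.
- dial (a joint): Dial angle (rad), growing anticlockwise from above. 0 = open: the arrowhead points along the box's +y, at the shackle. It clicks into a notch every 0.4 rad (about 0.1 N m) and, let go, settles in the nearest. It starts at 0.8, 1.2 or 1.6, so turn it clockwise; range -0.9 to 2.1. More than 0.1 away from 0 the shackle is locked.
- dial_grip (a point): On the dial's axis, 28 mm above the deck; turns with the dial, its y pointing along the grip bar to the arrowhead. The steel bar is 10 mm wide (x), 36 mm long (y), its top 40 mm above the deck, on a black disc 48 mm across whose top is 8 mm above the deck. The flat low white arrowhead reaches 32 mm from the axis. The nearer shackle leg is 52 mm from the axis.
- shackle_bar (a point): Middle of the crossbar of the shackle, a loose upright U of round 8 mm steel bar, 0.12 kg: y along the crossbar, z up. Leg centres 38 mm apart; locked, this point is 39 mm above the deck. The leg nearer the dial reaches 75 mm below this point (36 mm into the box) and ends in a small toe towards the dial. With the dial at 0 it pulls straight up and out freely.
- cup_rim (a point): Bystander: centre of the mouth of a glass toothbrush cup, 68 mm across, 95 mm tall.
- floss: Bystander: green plastic floss box, 50 x 40 x 21 mm, origin at its underside.
- soap_dish: Bystander: round steel soap dish 84 mm across with a white bar of soap, 38 mm tall, origin at its underside.
- toothbrush: Bystander: white electric toothbrush on its base, 60 mm across, 224 mm tall, origin at its underside.
- lotion: Bystander: grey plastic lotion bottle, 56 mm across, 150 mm tall, origin at its underside.
- jar: Bystander: amber glass jar with a metal lid, 68 mm across, 70 mm tall, origin at its underside.
Not all that is in view belongs to the job. What is shaped like the lockbox but brown or yellow is not meant.

How it is judged:
By the outcome, as a careful person would: the job done as asked, in the order asked, and still so for the second after the job is handed in, while the arm keeps its last pose, push and grip.
It also fails if it takes over 72 s, if anything falls off the work surface, if the arm or the gripper's body presses on something with over 40 N, if the wrist force passes 120 N, or if a joint passes its speed limit or range.

## Robot

A 6-joint arm with a two-finger parallel gripper is mounted at the origin on the work surface. World frame = base frame: x ahead of the robot, y to its left, z up, the work surface at z = 0. Lengths are in mm, angles in rad, forces in N, time in s.
With the tool pointing down it reaches from about 300 to 775 mm from the base axis. Payload 14.6 kg.
Tool frame: the origin (TCP) lies at the very end of the fingers, on their centre line; the grasp point (between the pads) lies 19 mm behind it (manip.grip_point_offset is the distance from the TCP to the grasp point, in mm); z points along the fingers, y is the line along which they close (so a half turn about z gives the same grasp; the last joint's range is limited). The gripper opens to 94 mm and grips with 3 to 60 N. Pads are 16 mm wide; open, the fingers measure 119 mm over their backs; the gripper's body (75 mm by 177 mm) begins 78 mm behind the grasp point.
Start: joints at [1.232, 0.3, 1.521, -0, 1.321, -0.067], TCP at [147.654, 529.799, 184.246] pointing down, gripper open.
Joint ranges: [-3.03, 3.03], [-0.79, 2.21], [0.23, 2.52], [-1.04, 4.18], [0, 3.07], [-2.55, 2.55]. Speed limits (rad/s): [2.22, 2.22, 2.57, 3.14, 3.14, 3.14].

## Interface

Orientations are given as [roll, pitch, yaw] about the fixed x, y, z axes, in that order (R = Rz(yaw) Ry(pitch) Rx(roll)).
In Python, from cell import telemetry, eyes, manip gives the robot as it stands.
- The arm moves only by the tool play_rows, never from a script. Its arguments are lists of equal length, an entry for each row: "translation": the shift along the world's x, y, z in m, a list of three; "yaw": the turn about the world's z in rad. A call has 1 to 12 rows; each row is the pose to reach, as a shift and turn from the pose commanded when the call began; what a row does not reach only later rows make up. A row lasts 1/8 s, in which the tool goes at most 62.5 mm and 10.7 degrees, less where a joint would pass 70% of its speed; a pose out of reach is approached as far as the arm can. A call with a gripper value outside its range is refused whole. "hand" is the opening, from 0 (shut) to 1 (fully open), set as the call begins (left out, the last holds). The fingers move at their own pace and stop on an object; "force" is the grip in N (left out, the last holds). Time passes only in rows, so rows that repeat a pose let the fingers close. It gives the time, the measured TCP pose, the force, the opening and the grip force at its end, in the units of the state.
- telemetry.read_state(): the state, without advancing time (a new reading comes with each control period).
- eyes.camera(name): name is "scene" or "side" or "wrist"; returns a dict with "pixels" (384x512x3 uint8, red, green, blue), "fx", "fy", "cx", "cy" (pixels), "dist_coeffs" ([k1, k2, p1, p2, k3] as OpenCV has them; the pictures are not rectified), "cam_to_world" (4x4, takes a point from camera to world coordinates); the wrist camera has in their place "T_tool_cam" (4x4, takes a point from camera to tool coordinates, whose origin is the TCP and whose axes are the flange's). Camera axes: x right, y up, looking along -z (the intrinsics and any distortion apply to the point x, -y, -z); pixel columns grow to the right and rows downward; lengths in mm; the calibration is good to about 2 mm. A picture is of the moment at which its call begins: read the wrist's pose just before it. There is no depth.
- manip.sign_off(): hands the job in; it is judged then, once.
The state is a dict: "clock": time; "joints": joint angles; "qd": joint speeds; "effort": joint torques, N m; "eef_pos": TCP position; "eef_rot": TCP orientation; "wrist_force": force on the tool from outside, world axes, zero at the start; "moment": the same for the moment, N m; "finger_gap": finger opening in mm; "finger_force": force on a finger pad.
Only numpy, scipy, OpenCV 4.12 (cv2) and the standard library are available. Lean on these libraries where they do the work, as an engineer would, in place of code of your own. Each camera call takes 0.05 s, during which the arm holds its last target. There are 200 camera calls.

## Working session

There is one attempt and no reset: what is moved stays moved. The work goes in short steps, Python scripts to look and compute and a tool call to move; the robot and the scene stay as the last step left them, time stands still between calls to the robot, and variables do not carry over. Pictures are saved under pics/ and viewed, at most 10 in all, crops included, and the job is handed in when it is done.

Besides the shell and the picture viewer there is one more tool, called after "Request:" in YAML: its name, and indented under it one key for each argument. play_rows: Moves the arm, as the interface text tells. Its arguments: {"type":"object","properties":{"translation":{"type":"array","items":{"type":"array","items":{"type":"number"}}},"yaw":{"type":"array","items":{"type":"number"}},"hand":{"type":"number"},"force":{"type":"number"}},"required":["translation","yaw"]}

```bash
mkdir -p pics
cat > h.py <<'E'
from cell import telemetry, eyes, manip
import numpy as np, cv2, pickle
from scipy.spatial.transform import Rotation as R
def grab(name):
    s=telemetry.read_state(); c=eyes.camera(name)
    if name=='wrist':
        T=np.eye(4); T[:3,:3]=R.from_euler('xyz',s['eef_rot']).as_matrix(); T[:3,3]=s['eef_pos']
        c['M']=T@np.array(c['T_tool_cam'])
    else: c['M']=np.array(c['cam_to_world'])
    return c
def K(c): return np.array([[c['fx'],0,c['cx']],[0,c['fy'],c['cy']],[0,0,1.]])
def ray(c,u,v):
    p=cv2.undistortPoints(np.array([[[u,v]]],float),K(c),np.array(c['dist_coeffs'],float))[0,0]
    d=c['M'][:3,:3]@np.array([p[0],-p[1],-1]); return c['M'][:3,3],d/np.linalg.norm(d)
def atz(c,u,v,z):
    o,d=ray(c,u,v); return o+d*(z-o[2])/d[2]
def proj(c,P):
    P=np.atleast_2d(np.array(P,float)); Q=(P-c['M'][:3,3])@c['M'][:3,:3]; Q=Q*[1,-1,-1]
    return cv2.projectPoints(Q,np.zeros(3),np.zeros(3),K(c),np.array(c['dist_coeffs'],float))[0][:,0]
def tri(obs):
    A=np.zeros((3,3));b=np.zeros(3)
    for c,u,v in obs:
        o,d=ray(c,u,v);P=np.eye(3)-np.outer(d,d);A+=P;b+=P@o
    x=np.linalg.solve(A,b); return x,[np.linalg.norm((np.eye(3)-np.outer(d,d))@(x-o)) for o,d in [ray(*q) for q in obs]]
def save(c,f): cv2.imwrite('pics/'+f+'.png',c['pixels'][:,:,::-1]); pickle.dump(c,open('pics/'+f+'.pkl','wb'))
def load(f): return pickle.load(open('pics/'+f+'.pkl','rb'))
E
python3 - <<'E'
from h import *
print(telemetry.read_state())
cs=[grab(n) for n in('scene','side','wrist')]
for n,c in zip('abc',cs): save(c,n+'0'); print(c['M'].round(2).tolist())
im=np.hstack([cs[0]['pixels'],cs[1]['pixels']])[:,:,::-1]
E
```

```text
{'clock': 0.0, 'joints': array([ 1.23238697e+00,  3.00485917e-01,  1.52157324e+00, -2.38339915e-05,
        1.32070065e+00, -6.66009936e-02]), 'qd': array([-7.50813652e-04, -7.12914787e-04,  7.81287002e-04,  8.85061260e-05,
        3.89142158e-04,  1.36200556e-03]), 'effort': array([ 6.50967522e-04, -5.31794250e+01, -3.52739525e+01,  7.08467234e-02,
        2.42924545e-02, -8.16665647e-05]), 'eef_pos': array([147.5755077 , 529.53525173, 183.68153703]), 'eef_rot': array([-3.14042656e+00, -5.46411423e-05,  2.86979017e+00]), 'wrist_force': array([ 0.38080841,  0.31925362, -0.32355473]), 'moment': array([ 0.06304752, -0.02038963, -0.02878987]), 'finger_force': 0.0, 'finger_gap': 93.69927762471966}
[[-0.82, -0.31, 0.49, 1002.68], [0.58, -0.43, 0.7, 729.99], [-0.01, 0.85, 0.53, 630.07], [0.0, 0.0, 0.0, 1.0]]
[[0.92, 0.3, -0.24, 249.72], [-0.38, 0.69, -0.62, -640.84], [-0.02, 0.66, 0.75, 939.1], [0.0, 0.0, 0.0, 1.0]]
[[0.27, -0.94, -0.23, 83.12], [0.96, 0.26, 0.06, 548.88], [-0.0, -0.23, 0.97, 383.61], [0.0, 0.0, 0.0, 1.0]]
```

View pics/a0.png

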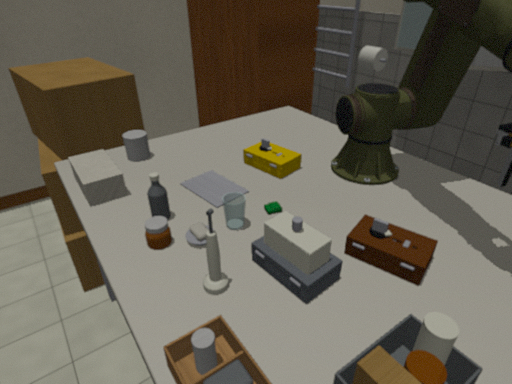

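View pics/b0.png

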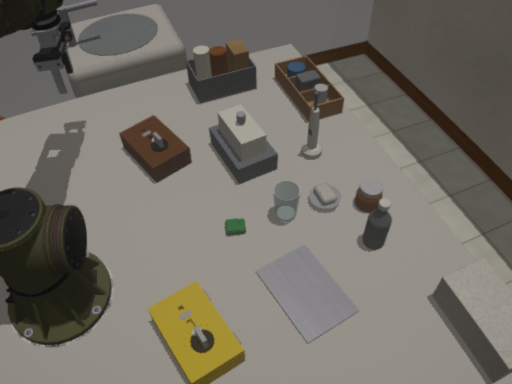

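The scene view shows the knob at about (297,223), the tray centred near (214,188) and the grey box below the cover. In the side view the knob is at (241,117) and the tray corners are (257,275), (303,248), (356,300) and (309,335).

Run:
```python
from h import *
a,b=load('a0'),load('b0')
def p(n,x): print(n,x[0].round(1),np.round(x[1],1))
p('knob',tri([(a,297.5,223),(b,241,117.5)]))
p('traycentre',tri([(a,214,187.5),(b,306.5,290)]))
for q in [(257,275),(303,248),(356,300),(309,335)]: print('tray b',atz(b,*q,6).round(1))
for q in [(181,187),(210,173),(248,188),(219,203)]: print('tray a',atz(a,*q,6).round(1))
# cover top corners / box corners, side view: 
for q in [(211,148),(246,178),(276,155)]: print('boxtop b',atz(b,*q,60).round(1))
for q in [(218,122),(239,156),(266,140),(245,108)]: print('covertop b',atz(b,*q,124).round(1))
for q in [(252,240),(297,278),(340,258)]: print('boxtop a',atz(a,*q,60).round(1))
for n,z,q in [('cup',95,(286,191)),('floss',21,(235,226)),('dish',20,(324,197)),('brush',0,(312,151)),('lotion',150,(384,204)),('jar',70,(371,187)),('red',60,(155,143)),('yel',60,(195,330))]: print(n,atz(b,*q,z).round(0))
big=np.vstack([np.hstack([cv2.resize(b['pixels'][y:y+100,x:x+133],(399,300),interpolation=cv2.INTER_CUBIC) for b,x,y in L]) for L in ([(a,230,190),(b,180,90)],[(b,245,240),(a,150,150)])])
cv2.imwrite('pics/d.png',big[:,:,::-1])
```

```text
knob [561.9 256.2 143.5] [1.4 1.4]
traycentre [ 534.8 -204.9    1.7] [1.6 1.6]
tray b [ 447.2 -127.1    6. ]
tray b [ 578.1 -101.9    6. ]
tray b [ 625.2 -275.1    6. ]
tray b [ 491.9 -307.     6. ]
tray a [ 627.4 -267.2    6. ]
tray a [ 498.2 -296.8    6. ]
tray a [ 443.6 -126.5    6. ]
tray a [ 570.5 -104.2    6. ]
boxtop b [473.  261.8  60. ]
boxtop b [520.  119.2  60. ]
boxtop b [625.6 165.1  60. ]
covertop b [506.8 284.9 124. ]
covertop b [511.9 140.3 124. ]
covertop b [597.2 167.1 124. ]
covertop b [595.6 310.8 124. ]
boxtop a [623.8 162.3  60. ]
boxtop a [616.2 326.2  60. ]
boxtop a [492.4 336.5  60. ]
cup [582.  11.  95.]
floss [448.  14.  21.]
dish [694.  11.  20.]
brush [754. 193.   0.]
lotion [ 744. -153.  150.]
jar [794. -43.  70.]
red [335. 346.  60.]
yel [ 271. -227.   60.]
```

View pics/d.png

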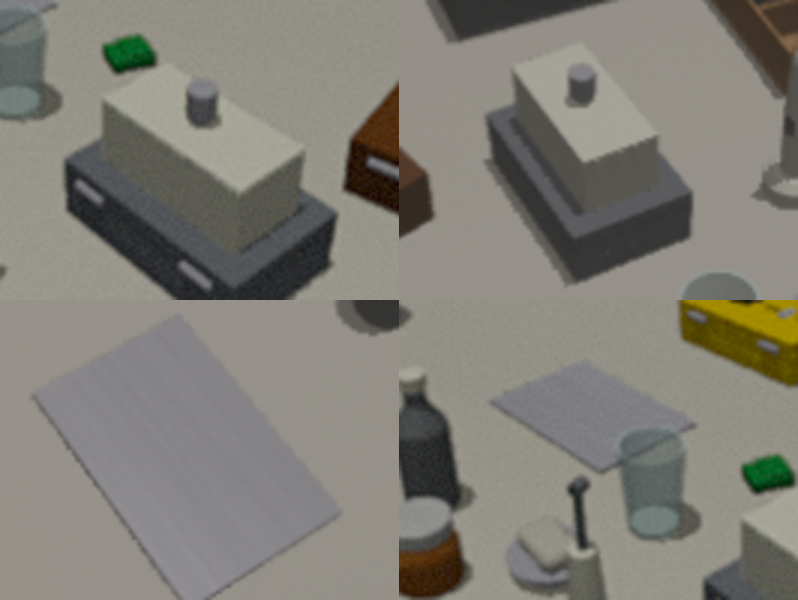

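Run:
```python
from h import *
from scipy.optimize import least_squares
a,b=load('a0'),load('b0')
def rect(w,h,s): return np.array([[i*w/2,j*h/2,0] for i,j in s])
# corner order pp, pm(+x-y), mp(-x+y), mm
S={'f':(1,1),'r':(1,-1),'l':(-1,1),'k':(-1,-1)}
cov=(74,148,[(a,[(1,1,309.3,253.3),(1,-1,264.3,222.7),(-1,1,331,240.7),(-1,-1,286,212)]),(b,[(-1,-1,241,143.3),(1,-1,266,135),(-1,1,218,112.7),(1,1,242.3,105)])])
box=(120,190,[(a,[(1,1,309,284.7),(1,-1,252,243.3),(-1,1,341.7,261)]),(b,[(-1,-1,239,170),(1,-1,277,154.3),(-1,1,209.7,128.3)])])
tray=(140,210,[(a,[(1,-1,180.3,184.3),(-1,-1,212.3,170.7),(-1,1,248.3,191.7),(1,1,217.7,207)]),(b,[(-1,1,256,272.3),(1,1,304.7,245.3),(1,-1,358.7,311),(-1,-1,307.7,339.7)])])
for n,(w,h,ob),x0 in [('cov',cov,[562,256,124,.0]),('box',box,[562,256,60,0]),('tray',tray,[535,-205,6,.2])]:
  for s in (0,1):
    def f(x):
        c,s_=np.cos(x[3]),np.sin(x[3]);r=[]
        for cam,L in ob:
            P=[[x[0]+c*i*w/2-s_*j*h/2,x[1]+s_*i*w/2+c*j*h/2,x[2]] for i,j,_,_ in L]
            r.append((proj(cam,P)-np.array([q[2:] for q in L])).ravel())
        return np.concatenate(r)
    q=least_squares(f,np.array(x0)+[0,0,0,s*.5]); print(n,q.x.round(3),np.sqrt(np.mean(q.fun**2)).round(2))
```

```text
cov [5.63133e+02 2.57109e+02 1.21515e+02 7.80000e-02] 0.71
cov [5.63133e+02 2.57109e+02 1.21515e+02 7.80000e-02] 0.71
box [5.61750e+02 2.55978e+02 5.84590e+01 1.08000e-01] 0.89
box [5.61750e+02 2.55978e+02 5.84590e+01 1.08000e-01] 0.89
tray [ 5.34684e+02 -2.04778e+02  6.48000e-01  1.57000e-01] 1.12
tray [ 5.34684e+02 -2.04778e+02  6.48000e-01  1.57000e-01] 1.12
```

Request:
play_rows:
  translation:
    - [0.04, -0.027, 0.004]
    - [0.085, -0.056, 0.008]
    - [0.13, -0.085, 0.012]
    - [0.175, -0.115, 0.016]
    - [0.22, -0.145, 0.016]
    - [0.265, -0.174, 0.016]
    - [0.31, -0.204, 0.016]
    - [0.35, -0.23, 0.016]
    - [0.385, -0.253, 0.016]
    - [0.415, -0.273, 0.016]
    - [0.415, -0.273, 0.016]
  yaw: [-0.1, -0.22, -0.35, -0.48, -0.62, -0.76, -0.9, -1.02, -1.12, -1.21, -1.21]
  hand: 0.7

```text
clock: 1.52
eef_pos: [563.8, 255.3, 199.4]
eef_rot: [-3.141, 0.0, 1.657]
wrist_force: [-0.0, -0.3, -0.9]
finger_gap: 65.9
finger_force: 0.0
```

Run:
```python
from h import *
s=telemetry.read_state();print(s['eef_pos'],s['eef_rot'],s['clock'],s['finger_gap'],s['joints'])
c=grab('wrist');save(c,'w1')
print(proj(c,[[562.5,256.7,156],[562.5,256.7,143]]))
```

```text
[563.79999875 255.27067244 199.35618216] [-3.14052406e+00  4.60018622e-04  1.65661187e+00] 1.525 65.88569740080784 [ 3.66050746e-01  4.46396581e-01  1.28662562e+00 -1.48439991e-04
  1.40972459e+00  2.80259340e-01]
[[249.62258185 206.83414558]
 [249.74858455 202.47896406]]
```

View pics/w1.png

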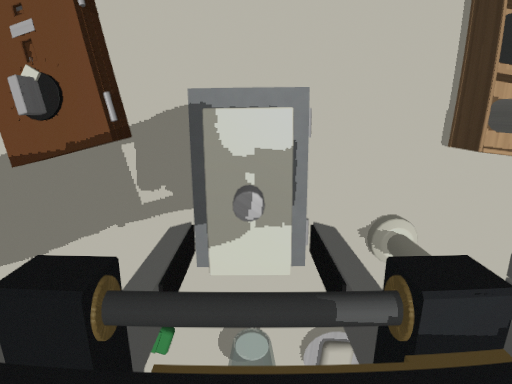

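The wrist view shows the knob's top near (249,204), within about 2 mm of the projection, and the box edges parallel to the image. I'll descend and grip.

Request:
play_rows:
  translation:
    - [-0.001, 0.002, -0.015]
    - [-0.001, 0.002, -0.035]
    - [-0.001, 0.002, -0.053]
    - [-0.001, 0.002, -0.064]
    - [-0.001, 0.002, -0.069]
    - [-0.001, 0.002, -0.069]
  yaw: [0, 0, 0, 0, 0, 0]

```text
clock: 2.33
eef_pos: [561.7, 258.9, 131.3]
eef_rot: [3.142, 0.0, 1.66]
wrist_force: [-0.2, 0.6, 0.4]
finger_gap: 65.9
finger_force: 0.0
```

Request:
play_rows:
  translation:
    - [0, 0, 0]
    - [0, 0, 0]
    - [0, 0, 0]
    - [0, 0, 0]
    - [0, 0, 0]
  yaw: [0, 0, 0, 0, 0]
  hand: 0
  force: 35

```text
clock: 2.95
eef_pos: [561.6, 258.8, 131.3]
eef_rot: [-3.141, -0.0, 1.66]
wrist_force: [-0.9, -0.6, 0.3]
finger_gap: 23.0
finger_force: 35.0
```

Request:
play_rows:
  translation:
    - [0, 0, 0.005]
    - [0, 0, 0.015]
    - [0, 0, 0.03]
    - [0, 0, 0.05]
    - [0, 0, 0.07]
    - [0, 0, 0.085]
    - [0, 0, 0.085]
  yaw: [0, 0, 0, 0, 0, 0, 0]

```text
clock: 3.82
eef_pos: [562.0, 259.0, 217.7]
eef_rot: [3.139, -0.001, 1.66]
wrist_force: [-0.1, -0.0, -2.5]
finger_gap: 23.0
finger_force: 35.0
```

Run:
```python
from h import *
s=telemetry.read_state();print(s['eef_pos'],s['wrist_force'],s['moment'],s['finger_gap'])
w=grab('wrist');a=grab('scene');b=grab('side');save(w,'w2');save(a,'a2');save(b,'b2')
t=[cv2.resize(a['pixels'][130:330,180:447],(400,300)),cv2.resize(b['pixels'][50:200,150:350],(400,300)),cv2.resize(w['pixels'],(400,300))]
im=np.vstack([np.hstack(t[:2]),np.hstack([t[2],np.zeros_like(t[2])])])
cv2.imwrite('pics/e.png',im[:,:,::-1])
```

```text
[562.04412675 258.97968267 217.6661417 ] [-0.06404763 -0.02733283 -2.46807253] [-0.04090354  0.05742011 -0.01862543] 22.961057164965272
```

View pics/e.png

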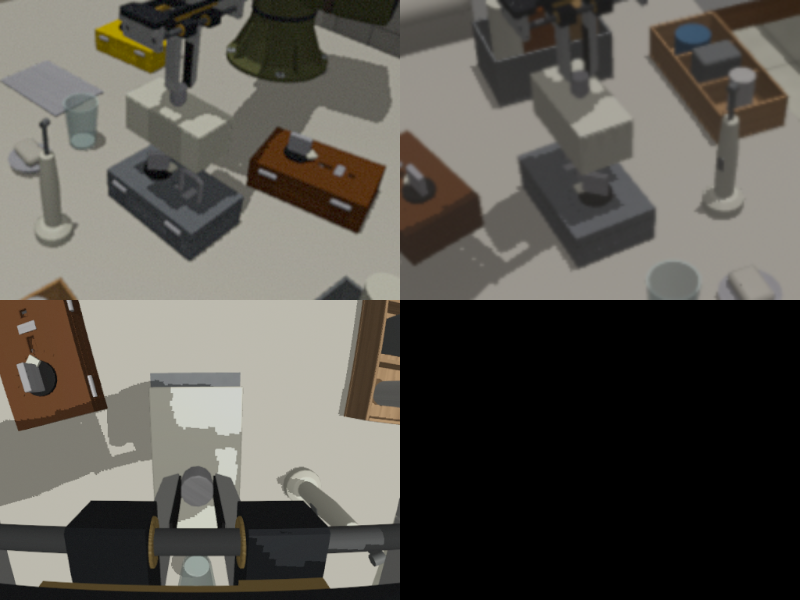

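The views show the cover hanging level in the grip, the dial on the box's -y side and the shackle on its +y side. I'll carry the cover to the tray.

Request:
play_rows:
  translation:
    - [-0.001, -0.015, 0]
    - [-0.003, -0.045, 0]
    - [-0.006, -0.09, 0]
    - [-0.008, -0.14, 0]
    - [-0.011, -0.19, 0]
    - [-0.014, -0.24, 0]
    - [-0.017, -0.29, 0]
    - [-0.02, -0.34, 0]
    - [-0.023, -0.385, 0]
    - [-0.025, -0.425, 0]
    - [-0.027, -0.45, 0]
    - [-0.0275, -0.462, 0]
  yaw: [0, 0, 0.01, 0.02, 0.03, 0.04, 0.05, 0.06, 0.07, 0.07, 0.07, 0.07]

```text
clock: 5.48
eef_pos: [533.3, -204.8, 215.8]
eef_rot: [-3.141, -0.0, 1.728]
wrist_force: [0.1, 0.4, -1.9]
finger_gap: 23.1
finger_force: 35.0
```

Request:
play_rows:
  translation:
    - [0, 0, -0.01]
    - [0, 0, -0.035]
    - [0, 0, -0.065]
    - [0, 0, -0.095]
    - [0, 0, -0.115]
    - [0, 0, -0.126]
    - [0, 0, -0.131]
    - [0, 0, -0.134]
    - [0, 0, -0.134]
  yaw: [0, 0, 0, 0, 0, 0, 0, 0, 0]

```text
clock: 6.6
eef_pos: [534.3, -203.2, 82.6]
eef_rot: [3.141, 0.0, 1.73]
wrist_force: [0.5, 0.7, -2.2]
finger_gap: 23.0
finger_force: 35.0
```

Run:
```python
from h import *
s=telemetry.read_state();print(s['eef_pos'],s['eef_rot'],s['wrist_force'],s['moment'],s['finger_gap'])
a=grab('scene');b=grab('side')
t=[cv2.resize(a['pixels'][100:250,130:330],(400,300)),cv2.resize(b['pixels'][190:370,210:450],(400,300))]
t2=[cv2.resize(a['pixels'][180:330,230:430],(400,300)),cv2.resize(b['pixels'][60:210,150:350],(400,300))]
im=np.vstack([np.hstack(t),np.hstack(t2)]);save(a,'a3');save(b,'b3')
cv2.imwrite('pics/f.png',im[:,:,::-1])
```

```text
[ 534.32977086 -203.21030949   82.61693909] [3.14108361e+00 3.26624203e-04 1.72985427e+00] [ 0.52834875  0.65486674 -2.16565589] [-0.05326167  0.06456837  0.03222568] 23.020894738677075
```

View pics/f.png

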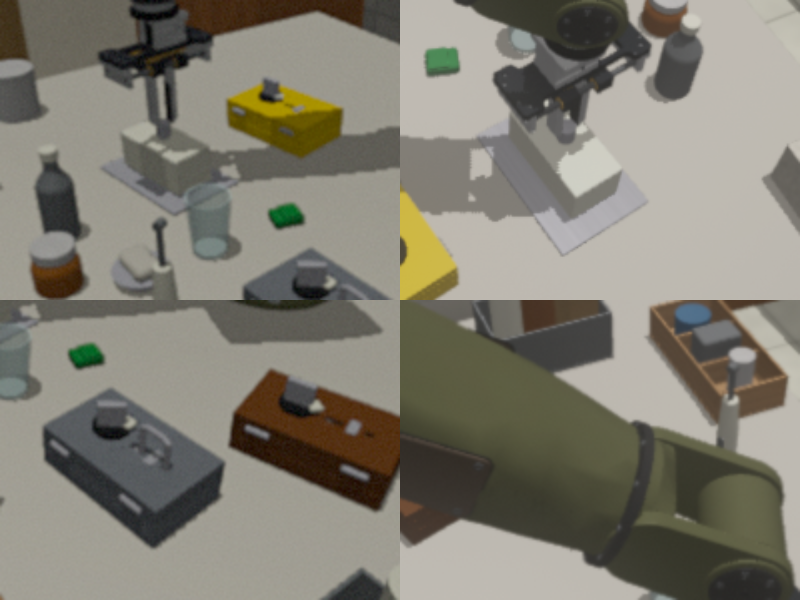

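The cover is centred over the tray, about 5 mm up. I'll lower it gently.

Request:
play_rows:
  translation:
    - [0, 0, -0.002]
    - [0, 0, -0.003]
    - [0, 0, -0.004]
    - [0, 0, -0.0045]
    - [0, 0, -0.005]
    - [0, 0, -0.005]
  yaw: [0, 0, 0, 0, 0, 0]

```text
clock: 7.45
eef_pos: [534.2, -203.2, 77.4]
eef_rot: [-3.142, 0.0, 1.73]
wrist_force: [-1.4, -0.2, -1.1]
finger_gap: 22.8
finger_force: 35.0
```

Request:
play_rows:
  translation:
    - [0, 0, -0.0005]
    - [0, 0, -0.001]
    - [0, 0, -0.001]
  yaw: [0, 0, 0]

```text
clock: 7.82
eef_pos: [534.3, -203.3, 77.2]
eef_rot: [3.141, 0.0, 1.73]
wrist_force: [-5.2, 1.5, 9.0]
finger_gap: 23.2
finger_force: 35.0
```

Request:
play_rows:
  translation:
    - [0, 0, 0]
    - [0, 0, 0]
    - [0, 0, 0]
    - [0, 0, 0]
  yaw: [0, 0, 0, 0]
  hand: 0.6

```text
clock: 8.32
eef_pos: [534.2, -203.2, 76.1]
eef_rot: [-3.142, -0.0, 1.73]
wrist_force: [-0.4, 0.2, -0.4]
finger_gap: 56.0
finger_force: 0.0
```

Request:
play_rows:
  translation:
    - [0, 0, 0.01]
    - [0, 0, 0.04]
    - [0, 0, 0.08]
    - [0, 0, 0.12]
    - [0, 0, 0.14]
  yaw: [0, 0, 0, 0, 0]

```text
clock: 8.95
eef_pos: [534.6, -203.4, 219.4]
eef_rot: [3.139, 0.002, 1.73]
wrist_force: [-0.7, 0.4, 0.4]
finger_gap: 56.3
finger_force: 0.0
```

Request:
play_rows:
  translation:
    - [0.001, 0.015, 0]
    - [0.003, 0.05, 0]
    - [0.006, 0.1, 0]
    - [0.01, 0.15, 0]
    - [0.014, 0.2, 0]
    - [0.017, 0.25, 0]
    - [0.021, 0.3, 0]
    - [0.024, 0.345, 0]
    - [0.026, 0.38, -0.005]
    - [0.028, 0.403, -0.01]
    - [0.028, 0.403, -0.015]
    - [0.028, 0.403, -0.015]
  yaw: [0, 0, -0.01, -0.02, -0.03, -0.04, -0.05, -0.06, -0.07, -0.07, -0.07, -0.07]

```text
clock: 10.45
eef_pos: [561.9, 199.0, 200.5]
eef_rot: [-3.14, 0.0, 1.659]
wrist_force: [0.6, 0.1, 0.5]
finger_gap: 56.4
finger_force: 0.0
```

Run:
```python
from h import *
s=telemetry.read_state();print(s['eef_pos'],s['eef_rot'])
c=grab('wrist');b=grab('side');save(c,'w4');save(b,'b4')
print(proj(c,[[565.5,222.8,68],[565.5,222.8,100],[559.3,293.6,103]]))
im=np.vstack([np.hstack([cv2.resize(c['pixels'][60:300,120:440],(640,480))])])
sm=cv2.resize(b['pixels'][190:370,210:450],(160,120)); im=np.hstack([im,np.vstack([sm]*4)])
cv2.imwrite('pics/g.png',im[:,:,::-1])
```

```text
[561.91934575 199.02682148 200.51539772] [-3.14041016e+00  4.27130559e-04  1.65941587e+00]
[[257.14896961 162.09805103]
 [257.6485709  166.86416291]
 [258.15616434  85.25949641]]
```

View pics/g.png

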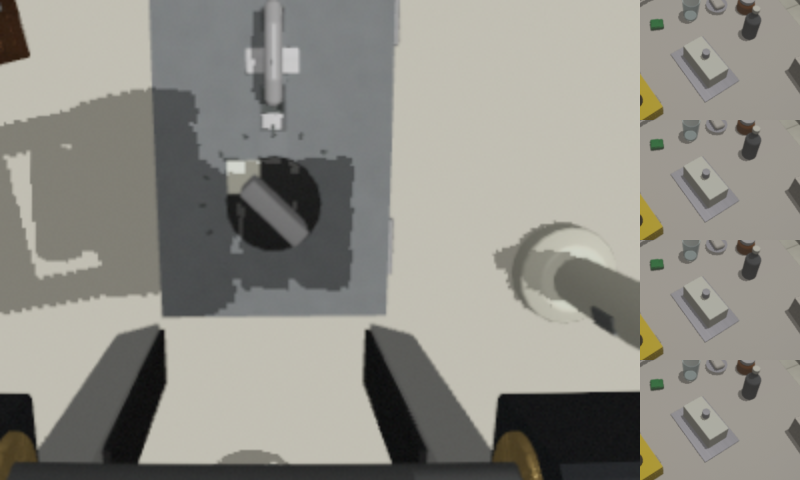

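The wrist view shows the disc centred within 1 px of the prediction, the arrowhead at about +0.8 rad and the shackle crossbar in line. The side view shows the cover standing on the tray.

Request:
play_rows:
  translation:
    - [0.001, 0.006, 0]
    - [0.002, 0.012, -0.01]
    - [0.003, 0.018, -0.03]
    - [0.0035, 0.0235, -0.055]
    - [0.0035, 0.0235, -0.08]
    - [0.0035, 0.0235, -0.1]
    - [0.0035, 0.0235, -0.115]
    - [0.0035, 0.0235, -0.122]
    - [0.0035, 0.0235, -0.126]
    - [0.0035, 0.0235, -0.126]
  yaw: [0.16, 0.32, 0.48, 0.64, 0.8, 0.8, 0.8, 0.8, 0.8, 0.8]
  hand: 0.38

```text
clock: 11.8
eef_pos: [565.8, 223.3, 75.5]
eef_rot: [3.141, 0.0, 2.46]
wrist_force: [0.0, 0.2, 0.3]
finger_gap: 35.7
finger_force: 0.0
```

Request:
play_rows:
  translation:
    - [0, 0, 0]
    - [0, 0, 0]
    - [0, 0, 0]
    - [0, 0, 0]
  yaw: [0, 0, 0, 0]
  hand: 0
  force: 20

```text
clock: 12.3
eef_pos: [564.6, 221.9, 75.4]
eef_rot: [-3.137, -0.001, 2.46]
wrist_force: [-10.2, -10.0, 8.3]
finger_gap: 9.2
finger_force: 20.0
```

Request:
play_rows:
  translation:
    - [-0.0012, -0.0014, 0]
    - [-0.0012, -0.0014, 0]
    - [-0.0012, -0.0014, 0]
    - [-0.0012, -0.0014, 0]
    - [-0.0012, -0.0014, 0]
    - [-0.0012, -0.0014, 0]
  yaw: [0, -0.1, -0.2, -0.3, -0.4, -0.4]
  force: 30

```text
clock: 13.05
eef_pos: [564.4, 221.7, 75.4]
eef_rot: [-3.141, 0.0, 2.06]
wrist_force: [-2.5, -3.3, 3.3]
finger_gap: 9.3
finger_force: 30.0
```

Request:
play_rows:
  translation:
    - [0, 0, 0]
    - [0, 0, 0]
    - [0, 0, 0]
    - [0, 0, 0]
    - [0, 0, 0]
  yaw: [-0.1, -0.2, -0.3, -0.4, -0.4]

```text
clock: 13.68
eef_pos: [564.3, 221.7, 75.4]
eef_rot: [-3.141, 0.0, 1.661]
wrist_force: [-3.8, -3.9, 3.5]
finger_gap: 9.1
finger_force: 30.0
```

Request:
play_rows:
  translation:
    - [0, 0, 0]
    - [0, 0, 0]
    - [0, 0, 0]
    - [0, 0, 0.015]
    - [0, 0, 0.05]
    - [0, 0, 0.085]
    - [0, 0, 0.11]
    - [0, -0.01, 0.125]
    - [0, -0.02, 0.125]
    - [0, -0.022, 0.125]
    - [0, -0.022, 0.125]
  yaw: [0, 0, 0, 0, 0, 0, 0, 0, 0, 0, 0]
  hand: 0.4

```text
clock: 15.05
eef_pos: [564.2, 199.5, 199.3]
eef_rot: [-3.14, 0.0, 1.659]
wrist_force: [-0.6, 0.1, -0.4]
finger_gap: 37.8
finger_force: 0.0
```

Run:
```python
from h import *
s=telemetry.read_state();print(s['eef_pos'],s['eef_rot'])
c=grab('wrist');save(c,'w5')
print(proj(c,[[564.2,221.6,68],[564.2,221.6,100],[558.3,292.5,103]]))
cv2.imwrite('pics/i.png',cv2.resize(c['pixels'][40:220,140:380],(800,600),interpolation=cv2.INTER_CUBIC)[:,:,::-1])
```

```text
[564.21607853 199.53659184 199.30815941] [-3.14011087e+00  2.35453511e-04  1.65929486e+00]
[[253.45311351 163.66168969]
 [253.56143227 168.59685105]
 [254.17909892  86.73166978]]
```

View pics/i.png

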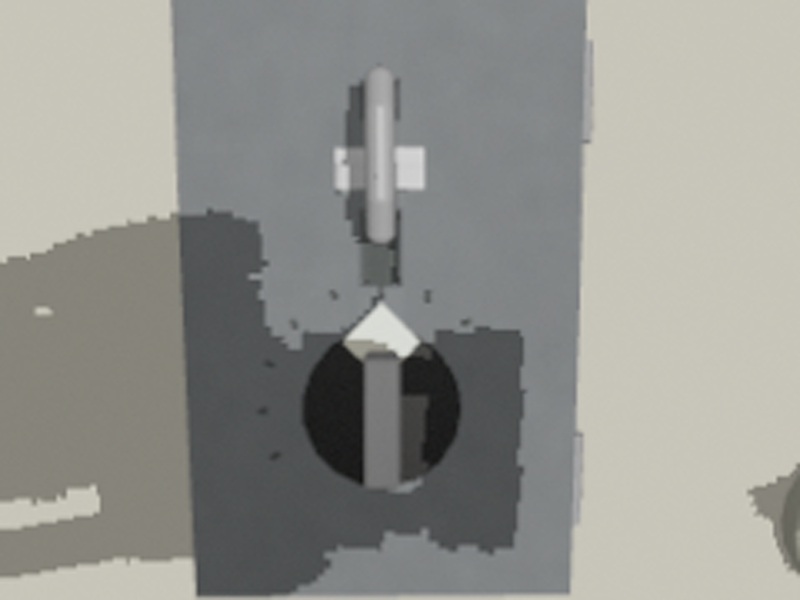

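The dial now points straight at the shackle, with the crossbar centred at image (254,86), which matches the prediction. I'll go to the shackle.

Request:
play_rows:
  translation:
    - [-0.001, 0.02, 0]
    - [-0.003, 0.055, 0]
    - [-0.005, 0.083, 0]
    - [-0.006, 0.093, -0.015]
    - [-0.006, 0.093, -0.045]
    - [-0.006, 0.093, -0.075]
    - [-0.006, 0.093, -0.1]
    - [-0.006, 0.093, -0.112]
    - [-0.006, 0.093, -0.117]
    - [-0.006, 0.093, -0.117]
  yaw: [0, 0, 0, 0, 0, 0, 0, 0, 0, 0]

```text
clock: 16.35
eef_pos: [558.6, 293.0, 83.6]
eef_rot: [3.141, -0.0, 1.66]
wrist_force: [-0.9, -0.1, 0.5]
finger_gap: 37.8
finger_force: 0.0
```

Request:
play_rows:
  translation:
    - [0, 0, 0]
    - [0, 0, 0]
    - [0, 0, 0]
    - [0, 0, 0]
    - [0, 0, 0]
  yaw: [0, 0, 0, 0, 0]
  hand: 0
  force: 20

```text
clock: 16.98
eef_pos: [558.5, 292.9, 83.3]
eef_rot: [3.142, 0.0, 1.66]
wrist_force: [0.4, -0.2, -0.7]
finger_gap: 0.4
finger_force: 0.0
```

Run:
```python
from h import *
s=telemetry.read_state();print(s['eef_pos'],s['finger_gap'],s['finger_force'])
a=grab('scene');b=grab('side');w=grab('wrist');save(a,'a6');save(b,'b6');save(w,'w6')
f=lambda i:cv2.resize(i,(400,300),interpolation=cv2.INTER_CUBIC)
t=[f(a['pixels'][200:290,240:360]),f(b['pixels'][95:185,190:310])]
t2=[f(w['pixels']),f(w['pixels'][60:240,130:370])]
cv2.imwrite('pics/j.png',np.vstack([np.hstack(t),np.hstack(t2)])[:,:,::-1])
```

```text
[558.45865686 292.88236795  83.2715606 ] 0.3914178376016928 0.0
```

View pics/j.png

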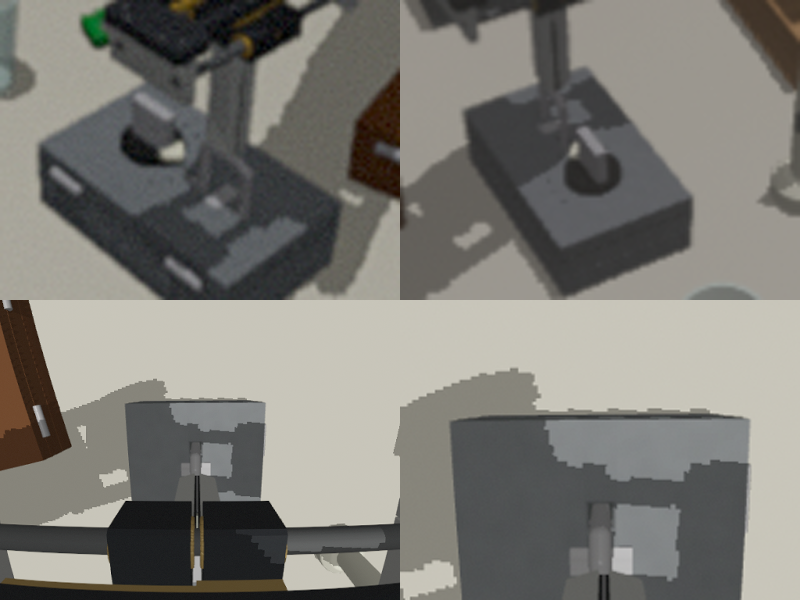

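Run:
```python
from h import *
w=load('w6');v=load('w5');a=load('a6');a3=load('a3')
P=[[556.3,315.4,103],[558.3,292.5,103],[558.3,292.5,99],[560.3,269.6,99],[558.5,292.9,83.3],[558.5,292.9,102.3]]
for n,c in(('w6',w),('w5',v),('a',a)): print(n,proj(c,P).round(1).tolist())
# far end of crossbar: w5 crop (380,68)/3.333+(140,40); w6 crop (600,505)->(200/400*240+130, 205/300*180+60)
print(tri([(v,140+380*.3,40+68*.3),(w,130+200*.6,60+205*.6)]))
f=lambda i,s:cv2.resize(i,s,interpolation=cv2.INTER_CUBIC)
cv2.imwrite('pics/k.png',np.hstack([f(w['pixels'][165:255,210:290],(400,450)),f(a['pixels'][230:275,280:320],(400,450))])[:,:,::-1])
```

```text
w6 [[250.6, 200.4], [250.5, 239.3], [250.5, 236.8], [250.5, 272.6], [251.0, 227.5], [250.9, 238.2]]
w5 [[254.3, 58.7], [254.2, 86.7], [254.2, 87.1], [254.1, 114.1], [254.3, 88.2], [254.5, 86.3]]
a [[315.2, 249.8], [307.6, 244.6], [307.5, 246.0], [300.2, 241.0], [307.1, 251.3], [307.6, 245.0]]
(array([555.69182755, 318.94117755,  71.4911562 ]), [np.float64(0.20614874964239246), np.float64(0.20614874964213903)])
```

View pics/k.png

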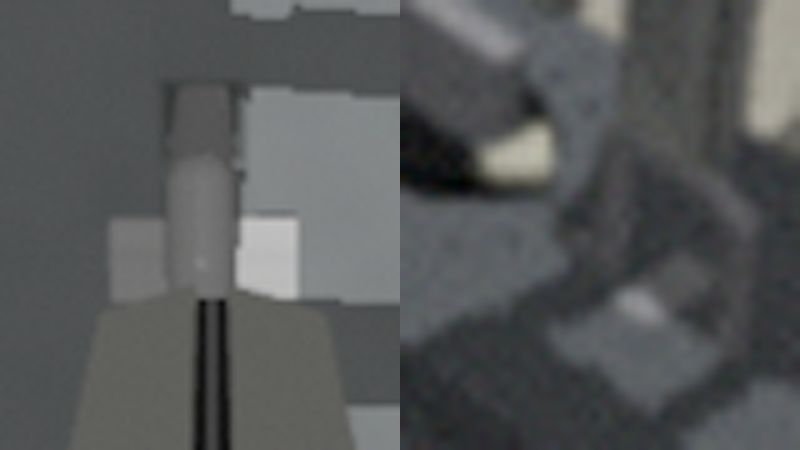

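The close views put the fingertips at about z=102 (scene row 245 and wrist row 225 agree). The fingers therefore closed just over the bar, whose top is at z=103. I'll open, go 15 mm lower (still clear of the deck) and close again.

Request:
play_rows:
  translation:
    - [0, 0, 0.004]
    - [0, 0, 0.004]
    - [0, 0, 0.004]
    - [0, 0, 0.004]
    - [0, 0, -0.003]
    - [0, 0, -0.01]
    - [0, 0, -0.015]
    - [0, 0, -0.015]
  yaw: [0, 0, 0, 0, 0, 0, 0, 0]
  hand: 0.4

```text
clock: 18.12
eef_pos: [558.2, 292.8, 67.6]
eef_rot: [-3.141, 0.0, 1.66]
wrist_force: [0.9, 1.1, 0.1]
finger_gap: 37.7
finger_force: 0.0
```

Request:
play_rows:
  translation:
    - [0, 0, 0]
    - [0, 0, 0]
    - [0, 0, 0]
    - [0, 0, 0]
    - [0, 0, 0]
  yaw: [0, 0, 0, 0, 0]
  hand: 0
  force: 30

```text
clock: 18.75
eef_pos: [558.5, 293.0, 68.4]
eef_rot: [3.141, -0.0, 1.66]
wrist_force: [0.1, -0.8, 1.7]
finger_gap: 6.9
finger_force: 30.0
```

Run:
```python
from h import *
print(manip.grip_point_offset)
w=load('w6');v=load('w5')
print(tri([(v,267.5,84.1),(w,270,208.2)]))
```

```text
18.8
(array([571.02551303, 299.86138927,  58.96442483]), [np.float64(0.06810685934510813), np.float64(0.06810685934522928)])
```

The bar is held at 6.9 mm. I'll pull it up slowly at first and watch the force.

Request:
play_rows:
  translation:
    - [0, 0, 0]
    - [0, 0, 0.002]
    - [0, 0, 0.005]
    - [0, 0, 0.009]
    - [0, 0, 0.012]
    - [0, 0, 0.012]
  yaw: [0, 0, 0, 0, 0, 0]
  force: 45

```text
clock: 19.5
eef_pos: [558.6, 293.0, 80.6]
eef_rot: [3.141, -0.0, 1.66]
wrist_force: [0.4, -0.7, -1.4]
finger_gap: 6.8
finger_force: 45.0
```

Request:
play_rows:
  translation:
    - [0, 0, 0.006]
    - [0, 0, 0.015]
    - [0, 0, 0.027]
    - [0, 0, 0.041]
    - [0, 0, 0.056]
    - [0, 0, 0.072]
    - [0, 0, 0.088]
    - [0, 0, 0.104]
    - [0, 0, 0.118]
    - [0, 0, 0.128]
    - [0, 0, 0.133]
    - [0, 0, 0.133]
  yaw: [0, 0, 0, 0, 0, 0, 0, 0, 0, 0, 0, 0]

```text
clock: 21.0
eef_pos: [558.5, 292.9, 213.3]
eef_rot: [3.142, 0.0, 1.66]
wrist_force: [-0.5, -1.0, -1.1]
finger_gap: 6.9
finger_force: 45.0
```

Run:
```python
from h import *
s=telemetry.read_state();print(s['eef_pos'],s['wrist_force'],s['moment'],s['finger_gap'],s['finger_force'])
a=grab('scene');old=load('a3');save(a,'a7')
# expected leg bottoms vs brightness change in scene, numerically
P=np.array([[560.0,274,z] for z in (240,200,172)]+[[556.7,312,z] for z in (240,215,190,172)])
for p,q in zip(P,proj(a,P)):
    u,v=q.round().astype(int); print(p,u,v,a['pixels'][v,u-8:u+9,:].mean(1).astype(int),old['pixels'][v,u-8:u+9].mean(1).astype(int))
```

```text
[558.48027346 292.91296825 213.26085566] [-0.47245519 -0.98329141 -1.05099493] [-0.07684875  0.01676283  0.01008565] 6.906818478084658 44.99640226364136
[560. 274. 240.] 306 190 [153 154 154 153 151 133  96  79  75  69  70  71  80  75  79  77  66] [150 149 149 150 153 150 150 148 149 151 148 150 149 149 150 149 147]
[560. 274. 200.] 304 206 [153 151 152 154 150 154 132  81  64  84 121 150 155 150 152 151 152] [149 148 149 150 149 149 149 151 149 150 150 149 150 151 151 150 149]
[560. 274. 172.] 304 216 [155 152 137 111  83  62  60  59  69  84 130 153 154 154 156 152 153] [150 152 150 150 151 150 151 152 149 150 151 151 152 150 150 152 150]
[556.7 312.  240. ] 319 198 [ 99  86  97 131 139 118  81  74  84 103 140 153 155 150 151 154 152] [148 149 149 150 149 150 149 149 151 152 151 150 149 150 148 148 147]
[556.7 312.  215. ] 318 208 [154 152 154 154 153 145 118  77  65  86 124 152 156 153 154 152 152] [150 148 148 148 149 149 147 150 151 150 148 151 147 152 149 151 150]
[556.7 312.  190. ] 317 218 [155 152 157 154 154 151 128  73  68  81 122 152 156 154 153 153 152] [149 151 150 151 149 151 152 152 152 151 148 151 152 151 152 151 148]
[556.7 312.  172. ] 317 224 [153 155 155 157 154 144 103  68  67 105 151 155 153 154 153 156 150] [151 151 150 151 152 150 152 153 150 150 151 150 153 151 149 150 152]
```

Both legs show in the scene image at the predicted pixels, including the toe at z=172. The shackle is upright, held and about 145 mm above its seat.

Request:
play_rows:
  translation:
    - [0, 0, 0]
    - [0, 0, 0]
    - [0, 0, 0]
    - [0, 0, 0]
  yaw: [0, 0, 0, 0]

```text
clock: 21.55
eef_pos: [558.4, 292.9, 213.2]
eef_rot: [-3.142, 0.0, 1.66]
wrist_force: [-0.5, -0.6, -0.7]
finger_gap: 6.3
finger_force: 45.0
```

```bash
python3 -c "
from cell import manip
print(manip.sign_off())"
```

```text
the job is handed in; nothing more can be done
None
```

Job handed in at about 21.6 s: the cover stands upright on the tray, the dial arrowhead points at the shackle, and the shackle is held upright about 145 mm above its seat; no verdict was returned.

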